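# Shut the square vial hopper's gate

### The arm

A 6-joint arm with a two-finger parallel gripper is mounted at the origin on a cart in front of the work surface, level with it; the furniture and walls round the work are solid. World frame = base frame: x ahead of the robot, y to its left, z up, the work surface at z = 0. Lengths are in m, angles in degrees, forces in N, time in s.
With the tool pointing down it reaches from about 0.35 to 0.775 m from the base axis. Payload 7.3 kg.
Tool frame: the origin (TCP) lies at the very end of the fingers, on their centre line; the grasp point (between the pads) lies 19 mm behind it (r.pinch_z is the distance from the TCP to the grasp point, in m); z points along the fingers, y is the line along which they close (so a half turn about z gives the same grasp; the last joint's range is limited). The gripper opens to 92 mm and grips with 3 to 60 N. Pads are 19 mm wide; open, the fingers measure 130 mm over their backs; the gripper's body (75 mm by 190 mm) begins 47 mm behind the grasp point.
Start: joints at [-85.428, 19.595, 87.324, -0, 73.075, -8.365], TCP at [0.118, -0.512, 0.227] pointing down, gripper open.
Joint ranges: [-145.02, 145.02], [-44.19, 115.74], [2.07, 154.8], [-57.11, 237.11], [16.16, 152.29], [-177.93, 177.93]. Speed limits (degrees/s): [147.25, 147.25, 180, 180, 180, 180].

### API

Orientations are given as [roll, pitch, yaw] about the fixed x, y, z axes, in that order (R = Rz(yaw) Ry(pitch) Rx(roll)).
In Python, from workcell import status, optics, finish_job, r gives the robot as it stands.
- The arm moves only by the tool apply_moves, never from a script. Its argument "deltas" is a list of rows, each a list of 7 numbers: the shift along the tool's x, y, z normalised to -1 to 1, where 1 is 100 cm, then the turn, a rotation vector about the tool's x, y, z normalised to -1 to 1, where 1 is 360 degrees, then the closure, from 0 (fully open) to 1 (shut). In form: [[dx, dy, dz, rx, ry, rz, grip], ...]. A call has 1 to 8 rows; each row shifts and turns the commanded pose from where the row before left it, along the tool's axes as they then stand; what a row does not reach is not made up. A row lasts 1/8 s, in which the tool goes at most 62.5 mm and 10.7 degrees, less where a joint would pass 70% of its speed; a pose out of reach is approached as far as the arm can. A call with a number of a shift or a turn outside -1 to 1 is refused whole. A call with a gripper value outside its range is refused whole. The fingers move at their own pace and stop on an object; "force" is the grip in N (left out, the last holds). Time passes only in rows, so rows that do not move let the fingers close. It gives the time, the measured TCP pose, the force, the opening and the grip force at its end, in the units of the state.
- status.observe(): the state, without advancing time (a new reading comes with each control period).
- optics.grab_frame(name): name is "scene" or "top" or "wrist"; returns the picture (420x560x3 uint8, blue, green, red); there is no depth.
- optics.get_calibration(name): a dict with "vfov" (degrees; the focal length in pixels is half the picture's height over the tangent of half this angle, whatever the lens; pixels are square), "cx", "cy" (the principal point, pixels), "extrinsics" (4x4, takes a point from camera to world coordinates). Camera axes: x right, y down, z forward; pixel columns grow to the right and rows downward; lengths in m; the calibration is good to about 2 mm. A picture is of the moment at which its call begins: read the wrist's pose just before it. get_calibration takes no time and is no camera call; for the wrist camera it gives the pose at the moment of the call.
- finish_job(): hands the job in; it is judged then, once.
The state is a dict: "t": time; "qpos": joint angles; "qd": joint speeds; "tau": joint torques, N m; "tcp_pos": TCP position; "tcp_rot": TCP orientation; "force": force on the tool from outside, world axes, zero at the start; "ft_torque": the same for the moment, N m; "gripper_width": finger opening in m; "gripper_force": force on a finger pad.
Only numpy, scipy, OpenCV 4.12 (cv2) and the standard library are available. Lean on these libraries where they do the work, as an engineer would, in place of code of your own. Each camera call takes 0.05 s, during which the arm holds its last target. There are 200 camera calls.

### The job

The square-mouthed vial hopper is about to be refilled: push its open gate fully home, until the spring catch clicks behind the gate's pin, then let go. Leave the gate of the round-mouthed hopper as it is.

Things in the scene. Friction and masses are not known exactly. Their poses are not given: they have to be found in the camera images.
- square_gate_tab (a point): Centre of the front (pushed) face of the SQUARE hopper's black upright gate tab, 50 wide, 6 mm thick; tab top 20 mm above, gate plate 42 mm below this point, which is 100 mm above the table. x: level closing direction, away from the robot; y: left; z: up. Rails beside the gate reach 66 mm above the table. Hopper: fixed white open box, 110 mm square, rim at 125 mm, 23 mm past the face when home.
- square_gate (a joint): How far the square hopper's gate is open, in m: 0 is fully home against a stop, 0.08 wide open. It slides level with about 3 N of friction, and a few newtons more over the last 25 mm, where its pin (60 mm left of the tab's middle) pushes the catch aside; some 10 to 15 N closes it. It does not spring back.
- square_catch (a joint): Angle of the square hopper's spring catch, in rad: a flat steel hook on the left of the gate. 0 at rest, up to about 0.2 while the gate's pin pushes past its nose; it snaps back to 0 behind the pin when the gate is within about 2 mm of home, and then holds the gate.
- round_gate_tab (a point): The same point on the equal tab of the ROUND hopper's gate (a fixed white round funnel, 104 mm across the mouth, rim 125 mm above the table, on an equal stand). Leave it as it is. Axes as for the square one.

How it is judged:
By the outcome, as a careful person would: the job done as asked, in the order asked, and still so for the second after the job is handed in, with the robot touching nothing.
It also fails if it takes over 27 s, if anything falls off the work surface, if the arm or the gripper's body presses on something with over 40 N, if the wrist force passes 120 N, or if a joint passes its speed limit or range.

## Working session

There is one attempt and no reset: what is moved stays moved. The work goes in short steps, Python scripts to look and compute and a tool call to move; the robot and the scene stay as the last step left them, time stands still between calls to the robot, and variables do not carry over. Pictures are saved under pics/ and viewed, at most 10 in all, crops included, and the job is handed in when it is done.

Besides the shell and the picture viewer there is one more tool, called after "Emit:" as name(argument=value, ...) on one line, values as JSON. apply_moves: Moves the arm, as the interface text tells. Its arguments: {"type":"object","properties":{"deltas":{"type":"array","items":{"type":"array","items":{"type":"number"}}},"force":{"type":"number"}},"required":["deltas"]}

```bash
mkdir -p pics; python3 - <<'E'
from workcell import status, optics
import cv2,numpy as np
s=status.observe();print(s['t'],s['tcp_pos'],s['tcp_rot'])
for n in('scene','top'):
    cv2.imwrite(f'pics/{n}.png',optics.grab_frame(n));c=optics.get_calibration(n);print(n,c['vfov'],c['cx'],c['cy'],c.keys());print(np.round(c['extrinsics'],4))
E
```

```text
0.0 [ 0.11752113 -0.51125116  0.2260639 ] [-1.79912496e+02 -1.23514711e-02  1.29373950e+01]
scene 52.095996221725265 279.1161550752556 217.03996492531525 dict_keys(['vfov', 'cx', 'cy', 'extrinsics'])
[[-0.0895  0.8506 -0.5181  1.1336]
 [ 0.996   0.0808 -0.0395  0.0362]
 [ 0.0083 -0.5195 -0.8544  0.9577]
 [ 0.      0.      0.      1.    ]]
top 42.613002334472185 283.168476124057 218.38095680306756 dict_keys(['vfov', 'cx', 'cy', 'extrinsics'])
[[-2.4800e-02 -9.9300e-01  1.1570e-01  4.9140e-01]
 [-9.9960e-01  2.6100e-02  9.8000e-03  3.0000e-04]
 [-1.2700e-02 -1.1540e-01 -9.9320e-01  1.1839e+00]
 [ 0.0000e+00  0.0000e+00  0.0000e+00  1.0000e+00]]
```

View pics/top.png

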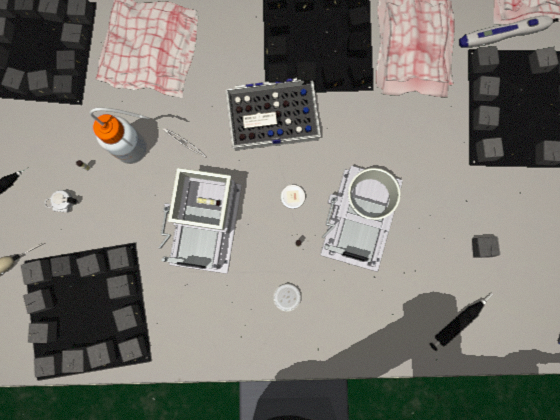

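View pics/scene.png

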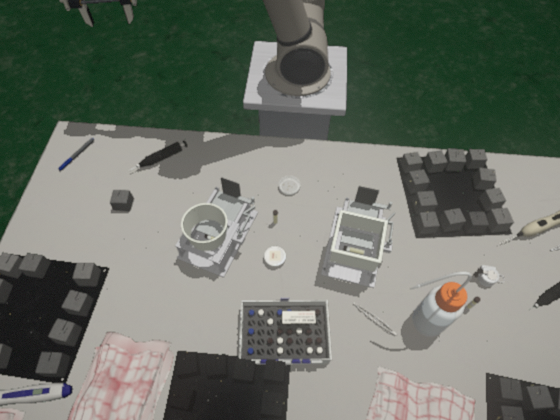

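The top view shows the square hopper near (200,198), with its black gate tab near (193,264). In the scene view that tab is near (367,196). The round hopper is on the robot's right. I'll zoom in on the square gate in both views.

```bash
python3 - <<'E'
import cv2,numpy as np
a=cv2.imread('pics/top.png')[160:280,150:250];b=cv2.imread('pics/scene.png')[170:290,315:415]
f=lambda i:cv2.convertScaleAbs(cv2.resize(i,None,fx=4,fy=4,interpolation=cv2.INTER_CUBIC),alpha=1.3)
cv2.imwrite('pics/z.png',np.hstack([f(a),f(b)]))
E
```

```text
(no output)
```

View pics/z.png

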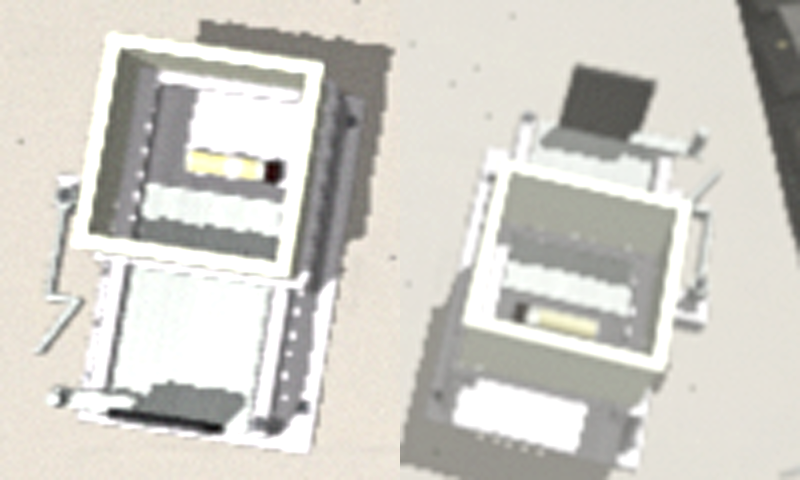

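The zoom shows the square rim corners in the top crop at (108,35), (325,62), (292,275) and (75,247). The tab's top edge runs from (110,412) to (222,428), the pin arm is on its left and the catch further forward. In the scene crop the tab's top edge runs from (577,65) to (655,80).

```bash
cat > h.py <<'E'
import numpy as np
from workcell import status, optics
def ray(n,uv,z,c=None):
    c=c or optics.get_calibration(n);f=210/np.tan(np.radians(c['vfov'])/2);E=np.array(c['extrinsics'])
    d=E[:3,:3]@np.array([(uv[0]-c['cx'])/f,(uv[1]-c['cy'])/f,1]);o=E[:3,3]
    return o+d*(z-o[2])/d[2]
E
python3 - <<'E'
from h import *
np.set_printoptions(precision=4,suppress=True)
R=np.array([ray('top',(150+u/4,160+v/4),.125) for u,v in[(108,35),(325,62),(292,275),(75,247)]])
print(R,np.linalg.norm(R-np.roll(R,1,0),axis=1),R.mean(0))
x=(R[0]+R[1]-R[2]-R[3]);y=R[0]+R[3]-R[1]-R[2]
print('yaw',np.degrees(np.arctan2(x[1],x[0])),np.degrees(np.arctan2(-y[0],y[1])))
T=[ray('top',(150+u/4,160+v/4),.12) for u,v in[(110,412),(222,428)]]
S=[ray('scene',(315+(u-400)/4,170+v/4),.12) for u,v in[(655,80),(577,65)]]
for P in(T,S):
    d=P[0]-P[1];print(P,np.linalg.norm(d),np.degrees(np.arctan2(-d[0],d[1])),(P[0]+P[1])/2)
m=R.mean(0);
for P in (T,S):
    yaw=np.radians(-8.0);p=(P[0]+P[1])/2-m;print('rel',np.cos(yaw)*p[0]+np.sin(yaw)*p[1],-np.sin(yaw)*p[0]+np.cos(yaw)*p[1])
E
```

```text
[[0.7205 0.2212 0.125 ]
 [0.7038 0.1124 0.125 ]
 [0.5972 0.1302 0.125 ]
 [0.6139 0.2378 0.125 ]] [0.1079 0.11   0.1081 0.1089] [0.6589 0.1754 0.125 ]
yaw -9.170415452577142 -8.799504290212635
[array([0.5321, 0.2216, 0.12  ]), array([0.5228, 0.1663, 0.12  ])] 0.056100577712898426 -9.504704400621467 [0.5274 0.1939 0.12  ]
[array([0.5283, 0.2267, 0.12  ]), array([0.5217, 0.1805, 0.12  ])] 0.04663867473278793 -8.059812763240037 [0.525  0.2036 0.12  ]
rel -0.1327202283531143 7.36900879534999e-05
rel -0.136493739765143 0.009336590117893988
```

The rim sides measure 108–110 mm against the given 110, so the pose is sound. The closing direction is yaw ≈ -9° and the tab face is near (0.526, 0.197), about 55 mm open. I'll close the fingers, turn to yaw -9, and swing round in front of the gate.

Emit:
apply_moves(deltas=[[0,0,0,0,0,0.0204,1],[0,0,0,0,0,0.0204,1],[0,0,0,0,0,0.0204,1],[0.024,-0.04,0,0,0,0,1],[0.024,-0.04,0,0,0,0,1],[0.024,-0.04,0,0,0,0,1],[0.024,-0.04,0,0,0,0,1],[0.024,-0.04,0,0,0,0,1]], force=40)

```text
t: 1.1
tcp_pos: [0.2683, -0.3318, 0.2265]
tcp_rot: [-180.0, 0.0, -9.1]
force: [1.1, -0.4, -0.1]
gripper_width: 0.0163
gripper_force: 0.0
```

Emit:
apply_moves(deltas=[[0.024,-0.04,0,0,0,0,1],[0.024,-0.04,0,0,0,0,1],[0.024,-0.04,0,0,0,0,1],[0.024,-0.04,0,0,0,0,1],[0.024,-0.04,0,0,0,0,1],[0,0,0,0,0,0,1]])

```text
t: 1.85
tcp_pos: [0.4189, -0.1524, 0.2263]
tcp_rot: [-180.0, 0.0, -8.8]
force: [0.2, -0.1, -0.0]
gripper_width: 0.0007
gripper_force: 0.0
```

Emit:
apply_moves(deltas=[[-0.009,-0.052,0,0,0,0,1],[-0.009,-0.052,0,0,0,0,1],[-0.009,-0.052,0,0,0,0,1],[-0.009,-0.052,0,0,0,0,1],[-0.009,-0.052,0,0,0,0,1],[-0.009,-0.052,0,0,0,0,1],[-0.009,-0.052,0,0,0,0,1],[0,0,0,0,0,0,1]])

```text
t: 2.85
tcp_pos: [0.4126, 0.2167, 0.2263]
tcp_rot: [180.0, 0.0, -8.9]
force: [-0.4, -0.7, -0.4]
gripper_width: 0.0004
gripper_force: 0.0
```

```bash
python3 - <<'E'
from h import *
import cv2,json
s=status.observe();print(s['t'],s['tcp_pos'],s['tcp_rot'])
c=optics.get_calibration('wrist');cv2.imwrite('pics/w1.png',optics.grab_frame('wrist'))
c['extrinsics']=np.array(c['extrinsics']).tolist();json.dump(c,open('w1.json','w'));print(c)
E
```

```text
2.85 [0.41261919 0.21669246 0.22629261] [ 1.79994478e+02  3.55150312e-02 -8.86340922e+00]
{'vfov': 68.1595818602436, 'cx': 279.5154160564422, 'cy': 203.50230348512932, 'extrinsics': [[-0.15310228752796254, -0.9454528158092375, -0.28753897584864585, 0.4908035084095435], [-0.9882103339817031, 0.14643101650548704, 0.044702273062330454, 0.20428082497883984], [-0.00015926542138984109, 0.2909930076196898, -0.9567251664668236, 0.3837899724267639], [0.0, 0.0, 0.0, 1.0]]}
```

View pics/w1.png

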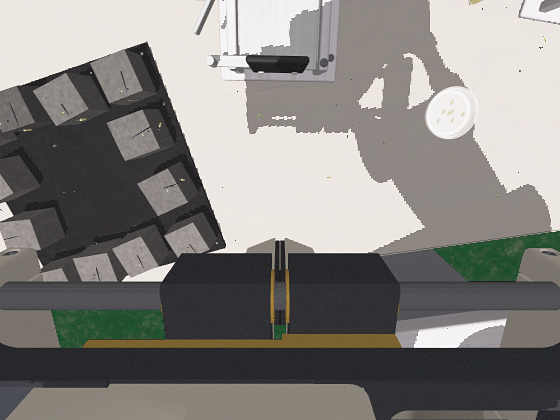

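The wrist view shows the square gate's tab top at columns 247–309, rows 55–73, with the pin to its left at (212,61). The gate is nearly in line ahead of the fingers. A block rack stands to the left, with its near corner at about (225,245).

```bash
python3 - <<'E'
from h import *
import json
np.set_printoptions(precision=4,suppress=True)
c=json.load(open('w1.json'));t=np.array([.4126,.2167,0]);a=np.radians(-9);Rz=np.array([[np.cos(a),-np.sin(a),0],[np.sin(a),np.cos(a),0],[0,0,1]])
for n,uv,z in[('tabL',(247,66),.12),('tabR',(309,66),.12),('tabL front',(250,71),.118),('pin',(212,61),.07),('rack',(225,245),0),('rack up',(150,43),.0),('rack up',(215,215),.04),('hopper plate end L',(221,80),.0)]:
    p=ray('',uv,z,c);print(n,p,'rel tool',Rz.T@(p-t))
E
```

```text
tabL [0.5266 0.2245 0.12  ] rel tool [0.1114 0.0256 0.12  ]
tabR [0.5192 0.1766 0.12  ] rel tool [ 0.1115 -0.023   0.12  ]
tabL front [0.5229 0.223  0.118 ] rel tool [0.108  0.0235 0.118 ]
pin [0.5426 0.2597 0.07  ] rel tool [0.1216 0.0628 0.07  ]
rack [0.329  0.3037 0.    ] rel tool [-0.0962  0.0729  0.    ]
rack up [0.5827 0.3365 0.    ] rel tool [0.1493 0.1449 0.    ]
rack up [0.3851 0.2971 0.04  ] rel tool [-0.0397  0.0752  0.04  ]
hopper plate end L [0.5328 0.2661 0.    ] rel tool [0.111  0.0676 0.    ]
```

The tab measures 48.5 mm wide against the given 50, is centred within 2 mm, and its face is about 108 mm ahead. I'll descend to z ≈ 0.085, which leaves the gripper body at 0.151, above the 0.125 rim, and then approach.

Emit:
apply_moves(deltas=[[0,0,0.047,0,0,0,1],[0,0,0.047,0,0,0,1],[0,0,0.047,0,0,0,1],[0.03,-0.001,0,0,0,0,1],[0.03,0,0,0,0,0,1],[0.02,0,0,0,0,0,1],[0,0,0,0,0,0,1]])

```text
t: 3.78
tcp_pos: [0.4934, 0.2008, 0.0855]
tcp_rot: [180.0, -0.0, -9.3]
force: [-0.1, 0.1, -0.1]
gripper_width: 0.0005
gripper_force: 0.0
```

Emit:
apply_moves(deltas=[[0.005,0,0,0,0,0,1],[0.005,0,0,0,0,0,1],[0.005,0,0,0,0,0,1],[0.005,0,0,0,0,0,1],[0.005,0,0,0,0,0,1],[0.005,0,0,0,0,0,1]])

```text
t: 4.53
tcp_pos: [0.5215, 0.1984, 0.0856]
tcp_rot: [180.0, 0.1, -9.1]
force: [-2.2, 0.3, 2.2]
gripper_width: 0.0006
gripper_force: 1.8
```

Emit:
apply_moves(deltas=[[0.006,0,0,0,0,0,1],[0.006,0,0,0,0,0,1],[0.006,0,0,0,0,0,1],[0.006,0,0,0,0,0,1],[0.004,0,0,0,0,0,1]])

```text
t: 5.15
tcp_pos: [0.5495, 0.1936, 0.0855]
tcp_rot: [180.0, 0.0, -9.1]
force: [-5.7, -0.7, 3.3]
gripper_width: 0.0004
gripper_force: 2.6
```

Emit:
apply_moves(deltas=[[0.004,0,0,0,0,0,1],[0.004,0,0,0,0,0,1],[0.004,0,0,0,0,0,1]])

```text
t: 5.52
tcp_pos: [0.5601, 0.1918, 0.0855]
tcp_rot: [179.9, 0.2, -9.1]
force: [-8.6, -1.2, 4.5]
gripper_width: 0.0002
gripper_force: 3.9
```

Emit:
apply_moves(deltas=[[0.003,0,0,0,0,0,1],[0.003,0,0,0,0,0,1],[0.002,0,0,0,0,0,1]])

```text
t: 5.9
tcp_pos: [0.5695, 0.1905, 0.0854]
tcp_rot: [180.0, 0.0, -9.1]
force: [-3.4, -1.0, -0.5]
gripper_width: 0.0001
gripper_force: 1.4
```

Emit:
apply_moves(deltas=[[0.002,0,0,0,0,0,1],[0.002,0,0,0,0,0,1]])

```text
t: 6.15
tcp_pos: [0.5711, 0.1902, 0.0854]
tcp_rot: [179.9, 0.3, -9.1]
force: [-14.2, -0.4, 7.3]
gripper_width: 0.0003
gripper_force: 7.3
```

The force dropped from 8.6 N to 3.4 N, which looks like the click, and then rose to 14 N against the stop. I'll give it one small extra press, then back off and look.

Emit:
apply_moves(deltas=[[0.002,0,0,0,0,0,1],[0,0,0,0,0,0,1]])

```text
t: 6.4
tcp_pos: [0.5711, 0.1902, 0.0855]
tcp_rot: [179.9, 0.5, -9.1]
force: [-17.2, -0.6, 9.3]
gripper_width: 0.0004
gripper_force: 8.9
```

Emit:
apply_moves(deltas=[[-0.02,0,0,0,0,0,1],[-0.04,0,0,0,0,0,1],[-0.05,0,0,0,0,0,1],[0,0,-0.05,0,0,0,1],[0,0,-0.05,0,0,0,1],[0,0,-0.03,0,0,0,1],[0.04,0,0,0,0,0,1],[0,0,0,0,0,0,1]])

```text
t: 7.4
tcp_pos: [0.5088, 0.2008, 0.2163]
tcp_rot: [-179.9, -0.2, -9.2]
force: [-0.6, 0.1, 0.9]
gripper_width: 0.0005
gripper_force: 0.0
```

```bash
python3 - <<'E'
from h import *
import cv2
f=lambda i:cv2.convertScaleAbs(cv2.resize(i,None,fx=4,fy=4,interpolation=cv2.INTER_CUBIC),alpha=1.3)
s=status.observe();print(s['t'],s['tcp_pos'],s['force'])
w=optics.grab_frame('wrist');b=optics.grab_frame('scene')[170:290,315:415]
cv2.imwrite('pics/z2.png',np.hstack([cv2.resize(w[:240,150:350],(400,480)),f(b)]))
E
```

```text
7.4 [0.50881096 0.2008031  0.21629208] [-0.58872865  0.08884634  0.92428262]
```

View pics/z2.png

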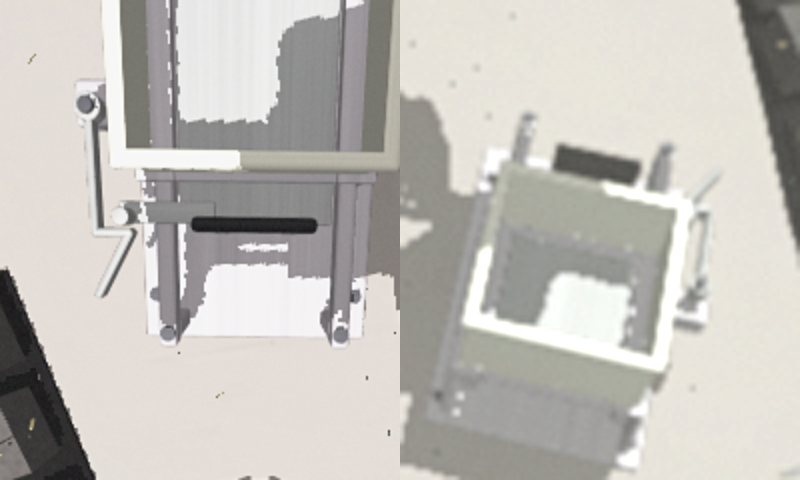

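The picture shows the tab close to the hopper. The pin at (123,214) sits behind the catch's hook step at (98–133,232), and the catch is straight at rest. The gate is latched and the robot is clear of everything.

```bash
python3 -c "
from workcell import finish_job
print(finish_job())"
```

```text
the job is handed in; nothing more can be done
None
```

The square hopper's gate is pushed fully home with its catch snapped behind the pin (confirmed in the wrist camera view), the robot is clear, the round hopper's gate was not touched, and the job was handed in at about 7.5 s.

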